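# Take the worn roller out of the wear rig and put it on the balance

### The arm

A 6-joint arm with a two-finger parallel gripper is mounted at the origin on the work surface. World frame = base frame: x ahead of the robot, y to its left, z up, the work surface at z = 0. Lengths are in m, angles in rad, forces in N, time in s.
With the tool pointing down it reaches from about 0.25 to 0.725 m from the base axis. Payload 4 kg.
Tool frame: the origin (TCP) lies between the finger pads; the fingertips stand 11 mm ahead of it and the grasp point (between the pads) lies 8 mm behind it (bot.tip_extent is the distance from the TCP to the fingertips, in m); z points along the fingers, y is the line along which they close (so a half turn about z gives the same grasp; the last joint's range is limited). The gripper opens to 85 mm and grips with 20 to 120 N. Pads are 22 mm wide; open, the fingers measure 114 mm over their backs; the gripper's body (76 mm by 85 mm) begins 54 mm behind the grasp point. The pads swing forward as they close: fully open they stand 13 mm farther back than shut.
Start: joints at [1.246, 0.241, 0.005, 1.335, 0, 1.571], TCP at [0.16, 0.474, 0.242] pointing down, gripper open.
Joint ranges: [-2.72, 2.72], [-1.05, 1.87], [-1.09, 1.28], [-1.99, 2.15], [-1.42, 1.44], [-3.14, 3.14]. Speed limits (rad/s): [2.79, 2.79, 3.14, 3.14, 3.14, 3.14].

### API

Orientations are given as a unit quaternion [x, y, z, w].
In Python, from workcell import bot gives the robot as it stands. The module is installed in compiled form; this text tells all that it offers.
- The arm moves only by the tool drive_tool, never from a script. Its argument "rows" is a list of rows, each an object of numbers: "dx", "dy", "dz": the shift along the tool's x, y, z in units of 50 mm (1.0 is 50 mm); "wx", "wy", "wz": the turn, a rotation vector about the tool's x, y, z in units of 5 degrees (1.0 is 5 degrees); "hand": the finger opening in mm, from 0 to 85.4. A call has 1 to 20 rows; each row is the pose to reach, as a shift and turn from the pose commanded when the call began, along the tool's axes at that moment; what a row does not reach only later rows make up. A row lasts 1/10 s, in which the tool goes at most 50 mm and 8.59 degrees, less where a joint would pass 70% of its speed; a pose out of reach is approached as far as the arm can. A call with a gripper value outside its range is refused whole. The fingers move at their own pace and stop on an object; the grip force is fixed at half the most. Time passes only in rows, so rows that repeat a pose let the fingers close. It gives the time, the measured TCP pose, the force, the opening and the grip force at its end, in the units of the state.
- bot.get_obs(): the state, without advancing time (a new reading comes with each control period).
- bot.camera(name): name is "side" or "top" or "wrist"; returns the picture (384x512x3 uint8, red, green, blue); there is no depth.
- bot.get_calibration(name): a dict with "vfov" (degrees; the focal length in pixels is half the picture's height over the tangent of half this angle, whatever the lens; pixels are square), "cx", "cy" (the principal point, pixels), "origin" and "rotation" of the camera in the world; the wrist camera has in their place "mount" (4x4, takes a point from camera to tool coordinates, whose origin is the TCP and whose axes are the flange's). Camera axes: x right, y up, looking along -z (the intrinsics and any distortion apply to the point x, -y, -z); pixel columns grow to the right and rows downward; lengths in m; the calibration is good to about 2 mm. A picture is of the moment at which its call begins: read the wrist's pose just before it. get_calibration takes no time and is no camera call.
- bot.job_done(): hands the job in; it is judged then, once.
Trained networks look in the newest picture that a camera, given by its name, has taken for a name from the list of things; names that differ only in an ending like _2 or _b are one class to them, and where a whole thing is asked for, a point or a joint stands for the part that bears it (a point fixed in the world has none). Each returns a list of dicts, best first, with "score" (0 to 1); they miss things now and then, are a little off and sometimes report something else, mostly with a low value. They report only what shows in the picture. A call takes as long as a camera call. They do not tell look-alikes from the thing itself.
- bot.look_for(camera, thing): "extent" ([centre column, centre row, width, height] in pixels, round what is visible of it).
- bot.outline_of(camera, thing): "region" (384x512 bool, what is visible of it) and "extent" ([centre column, centre row, width, height] in pixels, round what is visible of it).
The state is a dict: "clock": time; "joint_pos": joint angles; "joint_vel": joint speeds; "tau": joint torques, N m; "eef_pos": TCP position; "tool_rot": TCP orientation; "ft_force": force on the tool from outside, world axes, zero at the start; "ft_torque": the same for the moment, N m; "grip_width": finger opening in m; "grasp_force": force on a finger pad.
Only numpy, scipy, OpenCV 4.12 (cv2) and the standard library are available. Lean on these libraries where they do the work, as an engineer would, in place of code of your own. Each camera call takes 0.05 s, during which the arm holds its last target. There are 200 camera calls.

### The job

The wear run is over: flip the rig's cam lever fully open, lift the rubber test roller out of its pockets and lower it down through the open-bottomed slots, then lay it in the two V-posts of the weighing cradle on the balance and let go. Set it down rather than dropping it, leave the lever open, and leave the other things on the bench where they are.

Things in the scene. Friction and masses are not known exactly. Their poses are not given: they have to be found in the camera images.
- rig: Roller wear rig, fixed. Origin on the bench under the roller's seat; x to the rig's rear (away from the robot at yaw 0), y along the roller's axis, z up. Bed plate 12 mm thick. Two aluminium cheek plates, y 66 to 76 mm either side, x -40 to 60, z 62 to 119 (pivot lug to 138); only their feet (x over 28) reach the bed. Drum and motor (x over 130, up to z 120) stand behind.
- pocket (a point): Centre of the roller's seat: rig x 0, y 0, z 88 mm. Each cheek has the same J-slot: the journal lies in a pocket (x -7 to 7, floor z 83) behind a lip (x -12 to -7, top z 89) under the slot's roof (z 105). In front of the lip the slot turns down into a leg. Way out for the roller's axis: up 9 mm, forward (-x) 20 mm, then down.
- slot_mouth (a point): Mid-way between the two slots' open lower ends: rig x -20, y 0, z 62 mm. The vertical leg above each is 16 mm wide (x -28 to -12). Once its axis is at z 55 or lower the roller is out and can go forward under the front prongs (x -40 to -28, lower end z 62). Between the cheeks all is free above the bed.
- cam_lever (a joint): Cam lever outside the rig's right (-y) cheek; radians: 0 closed (handle level, pointing to the rig's front, -x; it starts within 0.12 of that), grows as the handle swings up and over to the rear, 1.57 upright, 2.2 end stop (fully open, leaning back). Closed, its eccentric disc holds the right-hand journal down; it is clear from 1.85 on. Stiff: 0.5 N m (6 N at the handle); it stays where left.
- lever_grip (a point): Middle of the lever's black handle (60 mm long along the lever, 14 mm wide along the rig's y, 16 mm thick), 85 mm from the pivot; it moves with the lever. Closed it lies 124 mm above the bench, in front of the cheek, free on both sides.
- lever_pivot (a point): Point on the cam lever's hinge axis (which runs along the rig's y) level with the middle of the handle's width: rig x = 4, y = -96, z = 124 mm.
- roller: Test roller: dark rubber cylinder, 40 mm across, 120 mm long, on a 10 mm steel axle whose ends (journals) stand out 32 mm each side (184 mm overall). Origin at its centre; y is its axis, x and z turn as it rolls. About 0.42 kg, both ends alike. It starts in the rig's pockets, axis 88 mm above the bench, and can be gripped across its middle from above.
- balance: Top-loading balance, fixed, 310 x 210 mm, housing 72 mm high. Origin on the bench under the pan's centre; x to its rear, y along the cradle, z up. Flat display at the front; steel pan 175 x 185 mm, top at z 82. On it the weighing cradle: plate (top at z 88) and two V-posts at y +-76 mm, 8 mm thick, free space between them.
- cradle_seat (a point): Where the roller's centre lies when both journals rest in the V-posts and it is centred between them: balance x 0, y 0, z 116 mm. Each V is 90 degrees, open upward, bottom at z 109, arm ends at z about 125 and x about +-16 mm; one journal lies in each.
- wash_bottle: White bottle with red cap, 64 mm across, 170 mm high, standing; origin at the bottom. Bystander.
- wipes_carton: Cardboard carton 90 x 110 x 60 mm; origin at the bottom. Bystander.
- spanner: Steel spanner, 150 mm long, lying on the bench. Bystander.
- cal_weight: Steel calibration weight, 38 mm across, 64 mm high, standing; origin at the bottom. Bystander.
Not all that is in view belongs to the job. There is more than one size of the roller; the one meant has the size given above.

How it is judged:
By the outcome, as a careful person would: the job done as asked, in the order asked, and still so for the second after the job is handed in, with the robot touching nothing.
It also fails if it takes over 53 s, if anything falls off the work surface, if the arm or the gripper's body presses on something with over 40 N, if the wrist force passes 120 N, or if a joint passes its speed limit or range.

## Working session

There is one attempt and no reset: what is moved stays moved. The work goes in short steps, Python scripts to look and compute and a tool call to move; the robot and the scene stay as the last step left them, time stands still between calls to the robot, and variables do not carry over. Pictures are saved under pics/ and viewed, at most 13 in all, crops included, and the job is handed in when it is done.

Besides the shell and the picture viewer there is one more tool, called after "Request:" as name(argument=value, ...) on one line, values as JSON. drive_tool: Moves the arm, as the interface text tells. Its arguments: {"type":"object","properties":{"rows":{"type":"array","items":{"type":"object","properties":{"dx":{"type":"number"},"dy":{"type":"number"},"dz":{"type":"number"},"wx":{"type":"number"},"wy":{"type":"number"},"wz":{"type":"number"},"hand":{"type":"number"}}}}},"required":["rows"]}

```bash
mkdir -p pics; cat > h.py <<'E'
import numpy as np, cv2
from workcell import bot
from scipy.spatial.transform import Rotation as R
def cam(n):
    c=bot.get_calibration(n)
    if 'mount' in c:
        o=bot.get_obs();T=np.eye(4);T[:3,:3]=R.from_quat(o['tool_rot']).as_matrix();T[:3,3]=o['eef_pos']
        M=T@np.array(c['mount']);c['origin']=M[:3,3];c['rotation']=M[:3,:3]
    c['origin']=np.array(c['origin']);c['rotation']=np.array(c['rotation']).reshape(3,3)
    c['f']=192/np.tan(np.radians(c['vfov'])/2);return c
def ray(c,u,v):
    d=np.array([(u-c['cx'])/c['f'],-(v-c['cy'])/c['f'],-1.]);return c['rotation']@d
def at_z(c,u,v,z):
    d=ray(c,u,v);return c['origin']+d*(z-c['origin'][2])/d[2]
def proj(c,p):
    q=c['rotation'].T@(np.array(p)-c['origin']);return np.array([c['cx']+c['f']*q[0]/-q[2],c['cy']-c['f']*q[1]/-q[2]])
def snap(n,fn=None):
    c=cam(n);im=bot.camera(n)
    if fn: cv2.imwrite('pics/'+fn,cv2.cvtColor(im,cv2.COLOR_RGB2BGR))
    return c,im
E
python3 - <<'E'
from h import *
ims=[]
for n in ['top','side']:
    c,im=snap(n,n+'0.png'); print(n,{k:(np.round(v,3).tolist() if not isinstance(v,str) else v) for k,v in c.items() if k!='rotation'},np.round(c['rotation'],2).tolist())
    for t in ['rig','roller','cam_lever','balance','cradle_seat','wash_bottle','wipes_carton','spanner','cal_weight']:
        print(t,[(np.round(d['extent']).astype(int).tolist(),round(d['score'],2)) for d in bot.look_for(n,t)][:4])
print(bot.get_obs())
E
```

```text
Traceback (most recent call last):
  File "h.py", line 18, in snap
    c=cam(n);im=bot.camera(n)
  File "h.py", line 9, in cam
    c['origin']=np.array(c['origin']);c['rotation']=np.array(c['rotation']).reshape(3,3)
                                                    ~~~~~~~~~~~~~~~~~~~~~~~~~~~~~~~^^^^^
ValueError: cannot reshape array of size 4 into shape (3,3)
```

```bash
sed -i "s/c\['rotation'\]=np.array(c\['rotation'\]).reshape(3,3)/r=np.array(c['rotation']);c['rotation']=R.from_quat(r).as_matrix() if r.size==4 else r/" h.py
python3 - <<'E'
from h import *
for n in ['top','side']:
    c,im=snap(n,n+'0.png'); print(n,{k:v for k,v in c.items() if k!='rotation'},np.round(c['rotation'],2).tolist())
    for t in ['rig','roller','cam_lever','balance','wash_bottle','wipes_carton','spanner','cal_weight']:
        print(t,[(np.round(d['extent']).astype(int).tolist(),round(d['score'],2)) for d in bot.look_for(n,t)][:4])
print(bot.get_obs(), bot.get_calibration('wrist'),bot.tip_extent)
E
```

```text
top {'vfov': 55.15163376419132, 'cx': 252.0632698167843, 'cy': 191.97771409675056, 'origin': array([ 0.30312852, -0.01714072,  1.27022504]), 'f': np.float64(367.63998126640166)} [[-0.01, 0.99, -0.12], [-1.0, -0.01, 0.01], [0.01, 0.12, 0.99]]
rig [([194, 131, 84, 109], 0.57), ([222, 154, 13, 35], 0.17)]
roller [([189, 148, 44, 23], 0.73)]
cam_lever [([220, 153, 13, 36], 0.68)]
balance [([305, 175, 69, 96], 0.58)]
wash_bottle [([117, 172, 32, 24], 0.74)]
wipes_carton [([380, 150, 37, 25], 0.98), ([192, 130, 81, 111], 0.65)]
spanner [([363, 212, 6, 46], 0.67), ([192, 128, 85, 111], 0.24)]
cal_weight [([192, 130, 83, 112], 0.46)]
side {'vfov': 45.0668432791175, 'cx': 254.64541821405618, 'cy': 188.871266206798, 'origin': array([0.20412874, 1.1831467 , 0.86851045]), 'f': np.float64(462.7653160766262)} [[-0.98, 0.13, -0.18], [-0.22, -0.51, 0.83], [0.02, 0.85, 0.53]]
rig [([166, 232, 138, 87], 0.91), ([196, 221, 15, 40], 0.56)]
roller [([298, 259, 63, 56], 0.96), ([196, 223, 15, 39], 0.72)]
cam_lever [([215, 196, 42, 12], 0.55)]
balance [([252, 179, 92, 53], 0.94)]
wash_bottle [([186, 291, 2
[... 561 characters left out ...]
), 'tool_rot': array([1.61688526e-01, 9.86841841e-01, 2.43489604e-05, 1.44499262e-06]), 'ft_force': array([-0.57698362, -0.72005001, -0.4630199 ]), 'ft_torque': array([-0.01230517,  0.009338  , -0.01641325]), 'grasp_force': 0.0, 'grip_width': 0.08560337343206904} {'vfov': 66.70333096344416, 'cx': 250.67591915143373, 'cy': 193.31255571179238, 'mount': array([[ 1.02766153e-04,  9.59066984e-01,  2.83179288e-01,
         7.17302522e-02],
       [ 9.99999835e-01, -2.58388611e-04,  5.12205009e-04,
        -8.05248439e-04],
       [ 5.64409216e-04,  2.83179189e-01, -9.59066853e-01,
        -1.31057364e-01],
       [ 0.00000000e+00,  0.00000000e+00,  0.00000000e+00,
         1.00000000e+00]])} 0.011
```

View pics/top0.png

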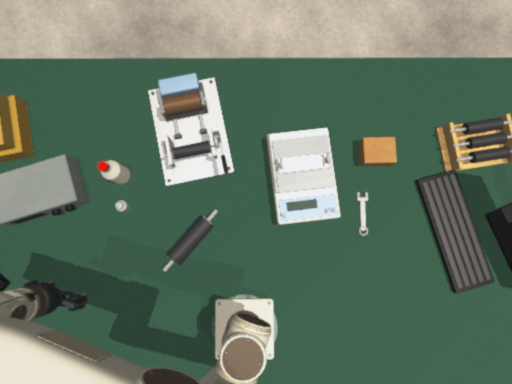

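View pics/side0.png

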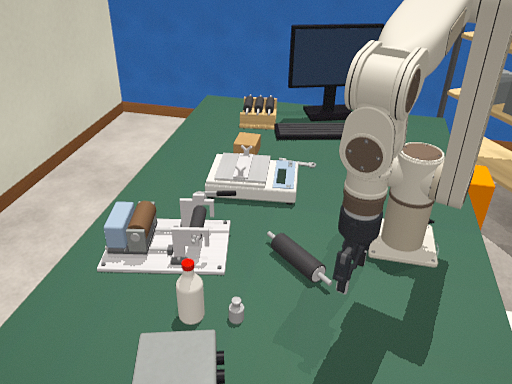

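The top view shows the candidate rollers. The one in the rig at (190,149) is 120 mm long and fits the description. A larger loose roller lies on the bench at (190,240), and three small ones sit in the rack near (485,140). I choose the rig one. The lever handle is at (225,162) and the balance cradle at (303,162).

```bash
python3 - <<'E'
from h import *
c,im=snap('top')
for n,z in [('roller',.088),('cam_lever',.124),('balance',.08)]:
    for d in bot.outline_of('top',n)[:3]:
        m=d['region'].astype(np.uint8); r=cv2.minAreaRect(cv2.findNonZero(m))
        pts=[at_z(c,u,v,z)[:2].round(3).tolist() for u,v in cv2.boxPoints(r)]
        print(n,round(d['score'],2),np.round(r[0]),at_z(c,*r[0],z).round(3),pts)
for u,v in [(149,90),(214,79),(232,175),(167,184)]: print('bed',at_z(c,u,v,.012).round(3))
for u,v in [(190,240)]: print('loose',at_z(c,u,v,.025).round(3))
print(R.from_quat(bot.get_obs()['tool_rot']).as_matrix().round(3))
cr=np.hstack([cv2.resize(im[70:200,140:240],(400,520),interpolation=cv2.INTER_CUBIC),cv2.resize(im[110:240,255:355],(400,520),interpolation=cv2.INTER_CUBIC)])
cv2.imwrite('pics/crop1.png',cr[:,:,::-1])
E
```

```text
roller 0.9 [190. 239.] [0.294 0.167 0.088] [[0.223, 0.269], [0.405, 0.106], [0.367, 0.064], [0.186, 0.227]]
roller 0.57 [188. 150.] [0.585 0.18  0.088] [[0.59, 0.258], [0.62, 0.11], [0.58, 0.102], [0.551, 0.249]]
cam_lever 0.75 [123. 204.] [0.404 0.373 0.124] [[0.419, 0.392], [0.418, 0.354], [0.39, 0.354], [0.39, 0.391]]
balance 0.72 [190. 126.] [0.668 0.174 0.08 ] [[0.828, 0.325], [0.875, 0.098], [0.513, 0.028], [0.47, 0.248]]
balance 0.55 [303. 175.] [ 0.502 -0.197  0.08 ] [[0.644, -0.074], [0.672, -0.286], [0.362, -0.316], [0.337, -0.111]]
bed [0.822 0.332 0.012]
bed [0.862 0.101 0.012]
bed [0.514 0.038 0.012]
bed [0.484 0.262 0.012]
loose [0.292 0.178 0.025]
[[-0.948  0.319  0.   ]
 [ 0.319  0.948  0.   ]
 [-0.     0.    -1.   ]]
```

View pics/crop1.png

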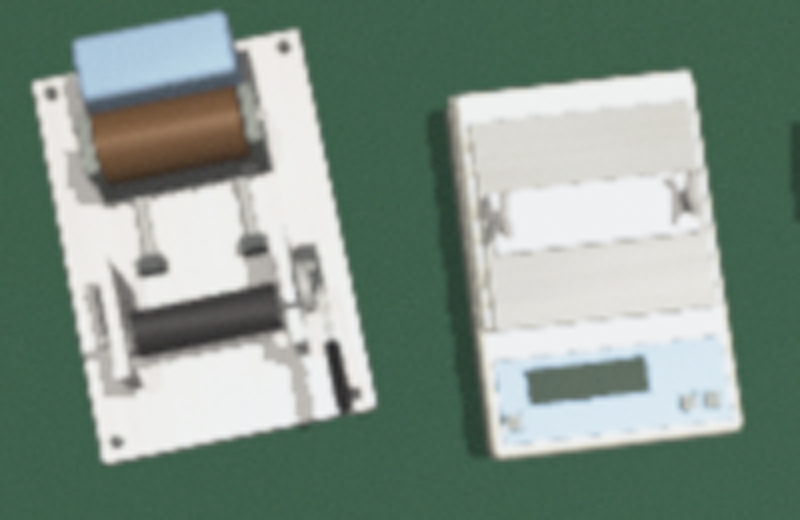

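The crop confirms it: the dark roller sits between the cheeks at about px (192,150), and the black handle is to its lower right at about px (225,164). The cradle posts are near px (379−,162).

Request:
drive_tool(rows=[{"dx": -9.4, "dy": -4.7, "dz": -0.4, "wz": -5.8, "hand": 40}, {"dx": -9.4, "dy": -4.7, "dz": -0.4, "wz": -5.8, "hand": 40}, {"dx": -9.4, "dy": -4.7, "dz": -0.4, "wz": -5.8, "hand": 40}, {"dx": -9.4, "dy": -4.7, "dz": -0.4, "wz": -5.8, "hand": 40}, {"dx": -9.4, "dy": -4.7, "dz": -0.4, "wz": -5.8, "hand": 40}, {"dx": -9.4, "dy": -4.7, "dz": -0.4, "wz": -5.8, "hand": 40}, {"dx": -9.4, "dy": -4.7, "dz": -0.4, "wz": -5.8, "hand": 40}, {"dx": -9.4, "dy": -4.7, "dz": -0.4, "wz": -5.8, "hand": 40}, {"dx": -9.4, "dy": -4.7, "dz": -0.4, "wz": -5.8, "hand": 40}, {"dx": -9.4, "dy": -4.7, "dz": -0.4, "wz": -5.8, "hand": 40}, {"dx": -9.4, "dy": -4.7, "dz": -0.4, "wz": -5.8, "hand": 40}, {"dx": -9.4, "dy": -4.7, "dz": -0.4, "wz": -5.8, "hand": 40}, {"dx": -9.4, "dy": -4.7, "dz": -0.4, "wz": -5.8, "hand": 40}, {"dx": -9.4, "dy": -4.7, "dz": -0.4, "wz": -5.8, "hand": 40}])

```text
invalid input at $.rows[0]: expected keys dx, dy, dz, wx, wy, wz, hand
```

```bash
python3 - <<'E'
from h import *
c,im=snap('wrist')
g=cv2.resize(im,(800,600),interpolation=cv2.INTER_CUBIC)
cv2.imwrite('pics/w1.png',g[:,:,::-1])
for n,z in [('roller',.088),('cam_lever',.124)]:
    for d in bot.outline_of('wrist',n)[:3]:
        m=d['region'].astype(np.uint8); r=cv2.minAreaRect(cv2.findNonZero(m))
        print(n,round(d['score'],2),np.round(d['extent']),[at_z(c,u,v,z)[:2].round(3).tolist() for u,v in cv2.boxPoints(r)],at_z(c,*r[0],z).round(4))
E
```

```text
roller 0.81 [ 87. 309.  59. 137.] [[0.32, 0.146], [0.159, 0.284], [0.183, 0.319], [0.351, 0.185]] [0.2463 0.2389 0.088 ]
```

View pics/w1.png

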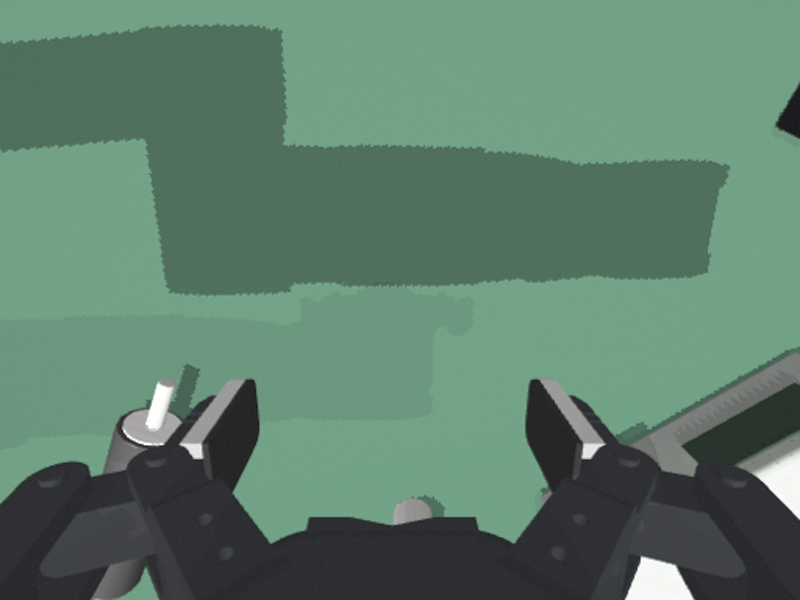

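The wrist picture was taken before any move, because the call was refused: every key is required. It shows the loose roller and the weight below the start pose. I'll use a tool yaw with the camera facing the rig's rear, which keeps joint 6 near 0.

Request:
drive_tool(rows=[{"dx": -9.6, "dy": -4.2, "dz": -0.6, "wx": 0, "wy": 0, "wz": 30.2, "hand": 45}, {"dx": -9.6, "dy": -4.2, "dz": -0.6, "wx": 0, "wy": 0, "wz": 30.2, "hand": 45}, {"dx": -9.6, "dy": -4.2, "dz": -0.6, "wx": 0, "wy": 0, "wz": 30.2, "hand": 45}, {"dx": -9.6, "dy": -4.2, "dz": -0.6, "wx": 0, "wy": 0, "wz": 30.2, "hand": 45}, {"dx": -9.6, "dy": -4.2, "dz": -0.6, "wx": 0, "wy": 0, "wz": 30.2, "hand": 45}, {"dx": -9.6, "dy": -4.2, "dz": -0.6, "wx": 0, "wy": 0, "wz": 30.2, "hand": 45}, {"dx": -9.6, "dy": -4.2, "dz": -0.6, "wx": 0, "wy": 0, "wz": 30.2, "hand": 45}, {"dx": -9.6, "dy": -4.2, "dz": -0.6, "wx": 0, "wy": 0, "wz": 30.2, "hand": 45}, {"dx": -9.6, "dy": -4.2, "dz": -0.6, "wx": 0, "wy": 0, "wz": 30.2, "hand": 45}, {"dx": -9.6, "dy": -4.2, "dz": -0.6, "wx": 0, "wy": 0, "wz": 30.2, "hand": 45}, {"dx": -9.6, "dy": -4.2, "dz": -0.6, "wx": 0, "wy": 0, "wz": 30.2, "hand": 45}, {"dx": -9.6, "dy": -4.2, "dz": -0.6, "wx": 0, "wy": 0, "wz": 30.2, "hand": 45}, {"dx": -9.6, "dy": -4.2, "dz": -0.6, "wx": 0, "wy": 0, "wz": 30.2, "hand": 45}, {"dx": -9.6, "dy": -4.2, "dz": -0.6, "wx": 0, "wy": 0, "wz": 30.2, "hand": 45}, {"dx": -9.6, "dy": -4.2, "dz": -0.6, "wx": 0, "wy": 0, "wz": 30.2, "hand": 45}, {"dx": -9.6, "dy": -4.2, "dz": -0.6, "wx": 0, "wy": 0, "wz": 30.2, "hand": 45}, {"dx": -9.6, "dy": -4.2, "dz": -0.6, "wx": 0, "wy": 0, "wz": 30.2, "hand": 45}, {"dx": -9.6, "dy": -4.2, "dz": -0.6, "wx": 0, "wy": 0, "wz": 30.2, "hand": 45}, {"dx": -9.6, "dy": -4.2, "dz": -0.6, "wx": 0, "wy": 0, "wz": 30.2, "hand": 45}])

```text
clock: 3.15
eef_pos: [0.5496, 0.1109, 0.2722]
tool_rot: [0.995, 0.098, -0.0, -0.004]
ft_force: [1.1, -0.0, -0.3]
grip_width: 0.0449
grasp_force: 0.0
```

```bash
python3 - <<'E'
from h import *
print(R.from_quat(bot.get_obs()['tool_rot']).as_matrix().round(3))
c,im=snap('wrist')
g=cv2.resize(im,(800,600),interpolation=cv2.INTER_CUBIC)
cv2.imwrite('pics/w2.png',g[:,:,::-1])
for n,z in [('roller',.088),('cam_lever',.124)]:
    for d in bot.outline_of('wrist',n)[:3]:
        m=d['region'].astype(np.uint8); r=cv2.minAreaRect(cv2.findNonZero(m))
        print(n,round(d['score'],2),np.round(d['extent']),[at_z(c,u,v,z)[:2].round(3).tolist() for u,v in cv2.boxPoints(r)],at_z(c,*r[0],z).round(4))
E
```

```text
[[ 0.981  0.195 -0.002]
 [ 0.195 -0.981  0.008]
 [-0.    -0.008 -1.   ]]
roller 0.79 [192. 131. 152.  38.] [[0.589, 0.261], [0.62, 0.107], [0.579, 0.098], [0.547, 0.259]] [0.5839 0.1812 0.088 ]
roller 0.73 [185. 314. 120.  94.] [[0.274, 0.231], [0.448, 0.118], [0.419, 0.081], [0.234, 0.193]] [0.3493 0.1528 0.088 ]
cam_lever 0.64 [294. 171.  28. 128.] [[0.626, 0.097], [0.631, 0.076], [0.508, 0.041], [0.503, 0.065]] [0.571  0.0708 0.124 ]
```

View pics/w2.png

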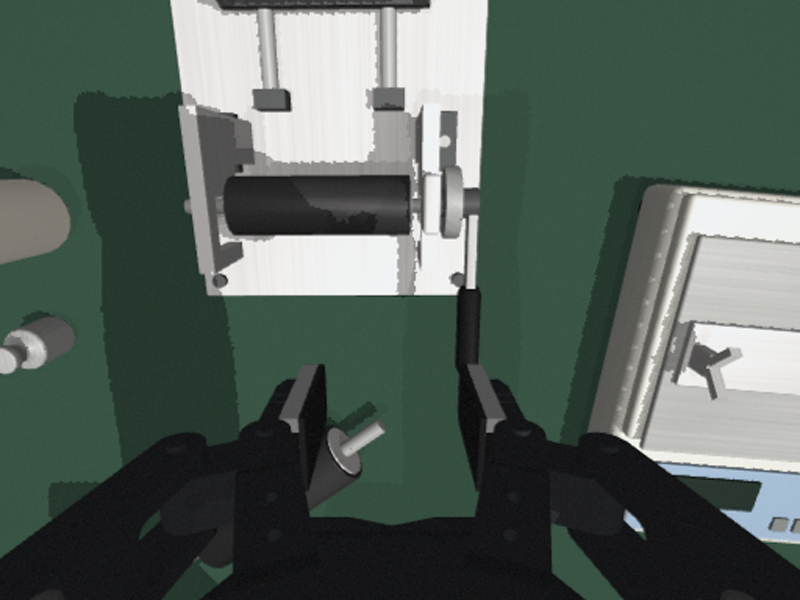

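```bash
python3 - <<'E'
from h import *
c=cam('wrist');s=.64
yaw=np.radians(11.0)
rc=at_z(c,317.5*s,205.5*s,.088);print('roller',rc, 'ends',at_z(c,224*s,205*s,.088),at_z(c,411*s,206*s,.088))
he=at_z(c,469*s,289*s,.130);print('handle near end',he)
X=np.array([np.cos(yaw),np.sin(yaw)]);Y=np.array([-X[1],X[0]])
d=he[:2]-rc[:2];print('handle end in rig',d@X,d@Y,'expect -.051,-.096')
for p in [(-.081,-.096),(-.051,-.096)]: print(rc[:2]+p[0]*X+p[1]*Y)
for u,v in [(208,294),(455,294)]: print('bed front',at_z(c,u*s,v*s,.012))
E
```

```text
roller [0.58533151 0.17100751 0.088     ] ends [0.57311675 0.23355453 0.088     ] [0.59751301 0.10863085 0.088     ]
handle near end [0.55830305 0.06496023 0.13      ]
handle end in rig -0.04676665566500564 -0.09894161991282044 expect -.051,-.096
[0.52413738 0.06131577]
[0.55358619 0.06704004]
bed front [0.48060916 0.26677796 0.012     ]
bed front [0.52438411 0.05054567 0.012     ]
```

Request:
drive_tool(rows=[{"dx": -0.7, "dy": 0.9, "dz": 0.6, "wx": 0, "wy": 0, "wz": 0, "hand": 45}, {"dx": -0.7, "dy": 0.9, "dz": 1.2, "wx": 0, "wy": 0, "wz": 0, "hand": 45}, {"dx": -0.7, "dy": 0.9, "dz": 2.0, "wx": 0, "wy": 0, "wz": 0, "hand": 45}, {"dx": -0.7, "dy": 0.9, "dz": 2.7, "wx": 0, "wy": 0, "wz": 0, "hand": 45}, {"dx": -0.7, "dy": 0.9, "dz": 3.1, "wx": 0, "wy": 0, "wz": 0, "hand": 45}, {"dx": -0.7, "dy": 0.9, "dz": 3.1, "wx": 0, "wy": 0, "wz": 0, "hand": 45}, {"dx": -0.7, "dy": 0.9, "dz": 3.1, "wx": 0, "wy": 0, "wz": 0, "hand": 30}])

```text
clock: 4.0
eef_pos: [0.5239, 0.0623, 0.1173]
tool_rot: [0.995, 0.099, -0.0, -0.004]
ft_force: [0.9, -0.6, 0.4]
grip_width: 0.0316
grasp_force: 0.0
```

```bash
python3 - <<'E'
from h import *
c,im=snap('wrist');c2,im2=snap('side')
g=np.hstack([im[150:384,100:400],cv2.resize(im2[170:300,80:247],(300,234))])
cv2.imwrite('pics/w3.png',g[:,:,::-1])
E
```

```text
(no output)
```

View pics/w3.png

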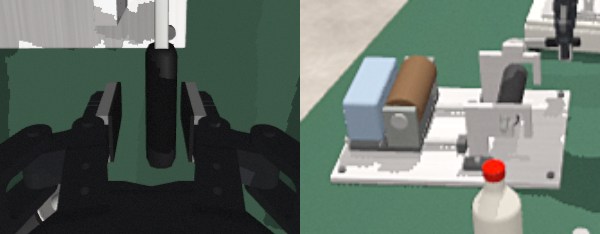

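The handle lies between the open pads, about 3 mm toward the right pad. I'll centre on it, grip, and begin the arc.

Request:
drive_tool(rows=[{"dx": 0, "dy": 0.06, "dz": 0, "wx": 0, "wy": 0, "wz": 0, "hand": 8}, {"dx": 0, "dy": 0.06, "dz": 0, "wx": 0, "wy": 0, "wz": 0, "hand": 8}, {"dx": 0, "dy": 0.06, "dz": 0, "wx": 0, "wy": 0, "wz": 0, "hand": 8}, {"dx": 0, "dy": 0.06, "dz": 0, "wx": 0, "wy": 0, "wz": 0, "hand": 8}, {"dx": 0, "dy": 0.06, "dz": 0, "wx": 0, "wy": 0, "wz": 0, "hand": 8}, {"dx": 0.02, "dy": 0.06, "dz": -0.25, "wx": 0, "wy": 0, "wz": 0, "hand": 8}, {"dx": 0.08, "dy": 0.06, "dz": -0.5, "wx": 0, "wy": 0, "wz": 0, "hand": 8}, {"dx": 0.17, "dy": 0.06, "dz": -0.74, "wx": 0, "wy": 0, "wz": 0, "hand": 8}, {"dx": 0.3, "dy": 0.06, "dz": -0.96, "wx": 0, "wy": 0, "wz": 0, "hand": 8}, {"dx": 0.46, "dy": 0.06, "dz": -1.16, "wx": 0, "wy": 0, "wz": 0, "hand": 8}, {"dx": 0.64, "dy": 0.06, "dz": -1.33, "wx": 0, "wy": 0, "wz": 0, "hand": 8}])

```text
clock: 5.2
eef_pos: [0.5508, 0.0631, 0.179]
tool_rot: [0.995, 0.098, -0.008, -0.003]
ft_force: [-3.1, -2.9, -14.1]
grip_width: 0.0132
grasp_force: 58.5
```

Request:
drive_tool(rows=[{"dx": 0.21, "dy": 0, "dz": -0.14, "wx": 0, "wy": 0, "wz": 0, "hand": 8}, {"dx": 0.44, "dy": 0, "dz": -0.25, "wx": 0, "wy": 0, "wz": 0, "hand": 8}, {"dx": 0.69, "dy": 0, "dz": -0.33, "wx": 0, "wy": 0, "wz": 0, "hand": 8}, {"dx": 0.94, "dy": 0, "dz": -0.37, "wx": 0, "wy": 0, "wz": 0, "hand": 8}, {"dx": 1.19, "dy": 0, "dz": -0.36, "wx": 0, "wy": 0, "wz": 0, "hand": 8}, {"dx": 1.44, "dy": 0, "dz": -0.32, "wx": 0, "wy": 0, "wz": 0, "hand": 8}, {"dx": 1.69, "dy": 0, "dz": -0.25, "wx": 0, "wy": 0, "wz": 0, "hand": 8}, {"dx": 1.9, "dy": 0, "dz": -0.14, "wx": 0, "wy": 0, "wz": 0, "hand": 8}, {"dx": 1.9, "dy": 0, "dz": -0.14, "wx": 0, "wy": 0, "wz": 0, "hand": 8}])

```text
clock: 6.1
eef_pos: [0.6483, 0.0831, 0.1909]
tool_rot: [0.995, 0.098, -0.001, -0.004]
ft_force: [-1.9, -1.9, 4.0]
grip_width: 0.0125
grasp_force: 58.4
```

Request:
drive_tool(rows=[{"dx": 0.08, "dy": 0, "dz": 0.05, "wx": 0, "wy": 0, "wz": 0, "hand": 8}, {"dx": 0.16, "dy": 0, "dz": 0.11, "wx": 0, "wy": 0, "wz": 0, "hand": 8}, {"dx": 0.22, "dy": 0, "dz": 0.16, "wx": 0, "wy": 0, "wz": 0, "hand": 8}, {"dx": 0.25, "dy": 0, "dz": 0.18, "wx": 0, "wy": 0, "wz": 0, "hand": 8}])

```text
clock: 6.5
eef_pos: [0.6613, 0.0857, 0.1845]
tool_rot: [0.995, 0.098, 0.001, -0.004]
ft_force: [-2.8, -0.8, 12.2]
grip_width: 0.012
grasp_force: 58.2
```

Request:
drive_tool(rows=[{"dx": 0.22, "dy": 0, "dz": 0.16, "wx": 0, "wy": 0, "wz": 0, "hand": 45}, {"dx": 0.0, "dy": 0, "dz": 0, "wx": 0, "wy": 0, "wz": 0, "hand": 45}, {"dx": 0, "dy": 0, "dz": 0, "wx": 0, "wy": 0, "wz": 0, "hand": 45}, {"dx": 0, "dy": 0, "dz": -0.6, "wx": 0, "wy": 0, "wz": 0, "hand": 45}, {"dx": 0, "dy": 0, "dz": -1.4, "wx": 0, "wy": 0, "wz": 0, "hand": 45}, {"dx": 0, "dy": 0, "dz": -2.3, "wx": 0, "wy": 0, "wz": 0, "hand": 64}, {"dx": -1.2, "dy": -2, "dz": -2.3, "wx": 0, "wy": 0, "wz": -18, "hand": 64}, {"dx": -1.2, "dy": -2, "dz": -2.3, "wx": 0, "wy": 0, "wz": -18, "hand": 64}, {"dx": -1.2, "dy": -2, "dz": -2.3, "wx": 0, "wy": 0, "wz": -18, "hand": 64}, {"dx": -1.2, "dy": -2, "dz": -2.3, "wx": 0, "wy": 0, "wz": -18, "hand": 64}, {"dx": -1.2, "dy": -2, "dz": -2.3, "wx": 0, "wy": 0, "wz": -18, "hand": 64}, {"dx": -1.2, "dy": -2, "dz": -2.3, "wx": 0, "wy": 0, "wz": -18, "hand": 64}, {"dx": -1.2, "dy": -2, "dz": -2.3, "wx": 0, "wy": 0, "wz": -18, "hand": 64}, {"dx": -1.2, "dy": -2, "dz": -2.3, "wx": 0, "wy": 0, "wz": -18, "hand": 64}, {"dx": -1.2, "dy": -2, "dz": -2.3, "wx": 0, "wy": 0, "wz": -18, "hand": 64}, {"dx": -1.2, "dy": -2, "dz": -2.3, "wx": 0, "wy": 0, "wz": -18, "hand": 64}, {"dx": -1.2, "dy": -2, "dz": -2.3, "wx": 0, "wy": 0, "wz": -18, "hand": 64}, {"dx": -1.2, "dy": -2, "dz": -2.3, "wx": 0, "wy": 0, "wz": -18, "hand": 64}])

```text
clock: 8.3
eef_pos: [0.5827, 0.1713, 0.2975]
tool_rot: [0.634, 0.773, 0.003, -0.003]
ft_force: [0.3, 0.8, -0.0]
grip_width: 0.0643
grasp_force: 0.0
```

```bash
python3 - <<'E'
from h import *
print(R.from_quat(bot.get_obs()['tool_rot']).as_matrix().round(3))
c,im=snap('wrist');c2,im2=snap('side')
g=np.hstack([im,cv2.resize(im2[160:290,100:230],(288,288))[np.r_[0:288,[0]*96]]])
cv2.imwrite('pics/w4.png',g[:,:,::-1])
X=R.from_quat(bot.get_obs()['tool_rot']).as_matrix()
for d in bot.outline_of('wrist','roller')[:3]:
    m=d['region'].astype(np.uint8); r=cv2.minAreaRect(cv2.findNonZero(m)); print(np.round(d['extent']),round(d['score'],2),at_z(c,*r[0],.088).round(4),[at_z(c,u,v,.088)[:2].round(3).tolist() for u,v in cv2.boxPoints(r)])
print('expected roller px',proj(c,[.5853,.171,.088]))
yaw=np.radians(11.1);rx=np.array([np.cos(yaw),np.sin(yaw)]);ry=np.array([-rx[1],rx[0]])
for t in (1.8,2.2):
  p=np.array([.5853,.171])+rx*(.004-.085*np.cos(t))-ry*.096;print(t,'side px',(proj(c2,[*p,.124+.085*np.sin(t)])-[100,160])*288/130+[512,0])
E
```

```text
[[-0.196  0.981 -0.001]
 [ 0.981  0.196  0.008]
 [ 0.008  0.    -1.   ]]
[ 56. 118. 113. 149.] 0.96 [0.3436 0.1767 0.088 ] [[0.259, 0.215], [0.297, 0.254], [0.436, 0.135], [0.398, 0.087]]
[254. 165.  34. 132.] 0.89 [0.5831 0.1822 0.088 ] [[0.549, 0.254], [0.586, 0.261], [0.622, 0.1], [0.579, 0.092]]
expected roller px [252.977972   171.51614664]
1.8 side px [715.79285053  20.9590084 ]
2.2 side px [693.06410852  29.60727406]
```

View pics/w4.png

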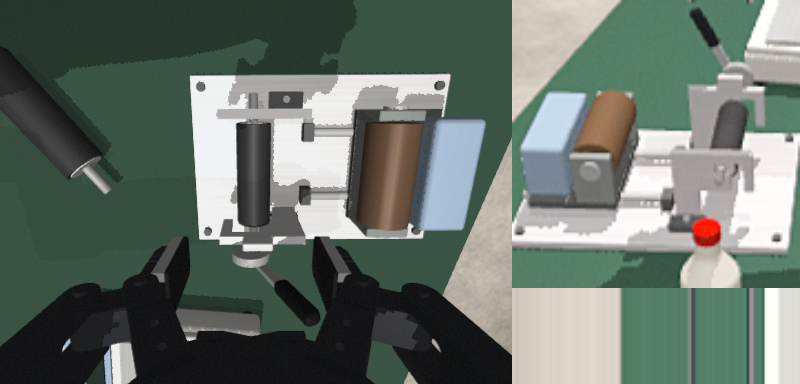

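```bash
python3 - <<'E'
from h import *
c2=cam('side');c=cam('wrist')
yaw=np.radians(11.1);rx=np.array([np.cos(yaw),np.sin(yaw)]);ry=np.array([-rx[1],rx[0]])
for t in (1.8,2.0,2.2,2.3):
  P=lambda r:np.array([*(np.array([.5853,.171])+rx*(.004-r*np.cos(t))-ry*.096),.124+r*np.sin(t)])
  f=lambda p:((proj(c2,p)-[100,160])*288/130+[512,0]).round(0)
  print(t,f(P(.055)),f(P(.115)),'wrist',proj(c,P(.055)).round(),proj(c,P(.115)).round())
E
```

```text
1.8 [722.  40.] [709.   1.] wrist [270. 286.] [292. 328.]
2.0 [714.  42.] [693.   6.] wrist [280. 284.] [317. 322.]
2.2 [708.  46.] [678.  13.] wrist [289. 280.] [337. 312.]
2.3 [704.  48.] [672.  18.] wrist [293. 279.] [345. 307.]
```

```bash
python3 - <<'E'
from h import *
from scipy.optimize import least_squares
g=cv2.imread('pics/w4.png');c2=cam('side');c=cam('wrist')
def seg(a,x0,y0,x1,y1):
    m=(a[y0:y1,x0:x1].max(2)<48).astype(np.uint8)
    n,l,s,ce=cv2.connectedComponentsWithStats(m);k=1+np.argmax(s[1:,4]);p=np.argwhere(l==k)[:,::-1]+[x0,y0]
    q=p-p.mean(0);v=np.linalg.svd(q,full_matrices=False)[2][0];t=q@v;return p.mean(0)+v*t.min(),p.mean(0)+v*t.max(),len(p)
w=seg(g,268,270,322,328);s=seg(g,680,2,730,50);print(w,s)
W=[e for e in w[:2]];S=[(e-[512,0])*130/288+[100,160] for e in s[:2]]
W.sort(key=lambda e:e[1]);S.sort(key=lambda e:-e[1])
pts=[]
for a,b in zip(W,S):
    r=least_squares(lambda p:np.r_[proj(c,p)-a,proj(c2,p)-b],[.64,.09,.19]);pts.append(r.x);print(r.x,r.fun)
yaw=np.radians(11.1);rx=np.array([np.cos(yaw),np.sin(yaw),0])
d=pts[1]-pts[0];print('len',np.linalg.norm(d),'angle',np.arctan2(d[2],-d@rx))
E
```

```text
(array([275.97498706, 281.02441953]), array([316.96496885, 323.01047613]), 996) (array([693.50371359,  10.07985126]), array([714.90684629,  45.05700239]), 386)
[0.62661242 0.0822139  0.17095363] [ 0.33161039 -0.06010325  0.97008831 -0.08171487]
[0.6604957  0.07560342 0.2155438 ] [-0.15703853  0.00499521 -0.52250325 -0.07655688]
len 0.056392010606506796 angle 2.1929237270123108
```

Triangulating the handle gives an angle of about 2.0 to 2.19. Its position suggests roughly 2.03, so it may not be fully at the stop. I'll nudge it to the end stop with the closed fingers.

Request:
drive_tool(rows=[{"dx": -1.0, "dy": -0.36, "dz": 0, "wx": 0, "wy": 0, "wz": 0, "hand": 0}, {"dx": -1.95, "dy": -0.36, "dz": 0, "wx": 0, "wy": 0, "wz": 0, "hand": 0}, {"dx": -1.95, "dy": -0.36, "dz": 0.3, "wx": 0, "wy": 0, "wz": 0, "hand": 0}, {"dx": -1.95, "dy": -0.36, "dz": 1.2, "wx": 0, "wy": 0, "wz": 0, "hand": 0}, {"dx": -1.95, "dy": -0.36, "dz": 2.1, "wx": 0, "wy": 0, "wz": 0, "hand": 0}, {"dx": -1.95, "dy": -0.36, "dz": 2.1, "wx": 0, "wy": 0, "wz": 0, "hand": 0}, {"dx": -1.95, "dy": -0.1, "dz": 2.1, "wx": 0, "wy": 0, "wz": 0, "hand": 0}, {"dx": -1.95, "dy": 0.1, "dz": 2.1, "wx": 0, "wy": 0, "wz": 0, "hand": 0}, {"dx": -1.95, "dy": 0.2, "dz": 2.1, "wx": 0, "wy": 0, "wz": 0, "hand": 0}, {"dx": -1.95, "dy": 0.3, "dz": 2.1, "wx": 0, "wy": 0, "wz": 0, "hand": 0}])

```text
clock: 9.45
eef_pos: [0.6177, 0.0797, 0.1934]
tool_rot: [0.634, 0.773, 0.004, -0.002]
ft_force: [-0.8, 0.5, -0.1]
grip_width: 0.0001
grasp_force: 0.0
```

Request:
drive_tool(rows=[{"dx": 0, "dy": 0.1, "dz": 0, "wx": 0, "wy": 0, "wz": 0, "hand": 0}, {"dx": 0, "dy": 0.2, "dz": 0, "wx": 0, "wy": 0, "wz": 0, "hand": 0}])

```text
clock: 9.65
eef_pos: [0.6239, 0.081, 0.1916]
tool_rot: [0.634, 0.773, 0.0, -0.005]
ft_force: [-7.9, -1.9, 0.0]
grip_width: -0.0002
grasp_force: 3.4
```

Request:
drive_tool(rows=[{"dx": 0, "dy": 0.1, "dz": 0, "wx": 0, "wy": 0, "wz": 0, "hand": 0}, {"dx": 0, "dy": 0.15, "dz": 0, "wx": 0, "wy": 0, "wz": 0, "hand": 0}])

```text
clock: 9.85
eef_pos: [0.6301, 0.0822, 0.19]
tool_rot: [0.634, 0.773, -0.001, -0.006]
ft_force: [-8.7, -1.5, -0.5]
grip_width: -0.0002
grasp_force: 3.2
```

Still sliding at friction level (about 8 N), so I continue.

Request:
drive_tool(rows=[{"dx": 0, "dy": 0.1, "dz": 0, "wx": 0, "wy": 0, "wz": 0, "hand": 0}, {"dx": 0, "dy": 0.15, "dz": 0, "wx": 0, "wy": 0, "wz": 0, "hand": 0}])

```text
clock: 10.05
eef_pos: [0.6331, 0.0827, 0.1899]
tool_rot: [0.634, 0.773, -0.005, -0.009]
ft_force: [-22.3, -4.0, 7.4]
grip_width: -0.0002
grasp_force: 11.7
```

The force jumped to 22 N with almost no motion, so the lever is at its end stop. I'll back off, rise, and go above the roller.

Request:
drive_tool(rows=[{"dx": 0, "dy": -0.5, "dz": 0, "wx": 0, "wy": 0, "wz": 0, "hand": 0}, {"dx": 0, "dy": -0.5, "dz": -0.8, "wx": 0, "wy": 0, "wz": 0, "hand": 0}, {"dx": 0, "dy": -0.7, "dz": -1.4, "wx": 0, "wy": 0, "wz": 0, "hand": 0}, {"dx": 0.6, "dy": -0.7, "dz": -1.4, "wx": 0, "wy": 0, "wz": 0, "hand": 64}, {"dx": 1.5, "dy": -0.7, "dz": -1.0, "wx": 0, "wy": 0, "wz": 0, "hand": 64}, {"dx": 1.93, "dy": -0.7, "dz": -0.2, "wx": 0, "wy": 0, "wz": 0, "hand": 64}, {"dx": 1.93, "dy": -0.7, "dz": 0.2, "wx": 0, "wy": 0, "wz": 0, "hand": 64}, {"dx": 1.93, "dy": -0.7, "dz": 0.2, "wx": 0, "wy": 0, "wz": 0, "hand": 64}])

```text
clock: 10.85
eef_pos: [0.5853, 0.1725, 0.1789]
tool_rot: [0.633, 0.774, -0.0, -0.005]
ft_force: [-0.8, -0.6, -0.8]
grip_width: 0.0635
grasp_force: 0.0
```

```bash
python3 - <<'E'
from h import *
print(R.from_quat(bot.get_obs()['tool_rot']).as_matrix().round(3))
c,im=snap('wrist');c2,im2=snap('side')
g=np.hstack([im,cv2.resize(im2[160:290,100:230],(288,288))[np.r_[0:288,[0]*96]]])
cv2.imwrite('pics/w5.png',g[:,:,::-1])
for d in bot.outline_of('wrist','roller')[:3]:
    m=d['region'].astype(np.uint8); r=cv2.minAreaRect(cv2.findNonZero(m)); print(np.round(d['extent']),round(d['score'],2),at_z(c,*r[0],.088).round(4),[at_z(c,u,v,.088)[:2].round(3).tolist() for u,v in cv2.boxPoints(r)])
print('expected roller px',proj(c,[.5853,.171,.088]))
E
```

```text
[[-0.198  0.98  -0.008]
 [ 0.98   0.198  0.006]
 [ 0.007 -0.007 -1.   ]]
[ 30. 174.  60. 102.] 0.76 [0.4032 0.156  0.088 ] [[0.374, 0.187], [0.413, 0.205], [0.435, 0.122], [0.393, 0.101]]
[252. 189.  52. 206.] 0.57 [0.583  0.1832 0.088 ] [[0.549, 0.254], [0.586, 0.261], [0.624, 0.097], [0.579, 0.087]]
[336. 198. 347. 274.] 0.53 [0.6517 0.1889 0.088 ] [[0.504, 0.261], [0.742, 0.31], [0.844, 0.096], [0.532, 0.028]]
expected roller px [251.31798605 202.49543108]
```

View pics/w5.png

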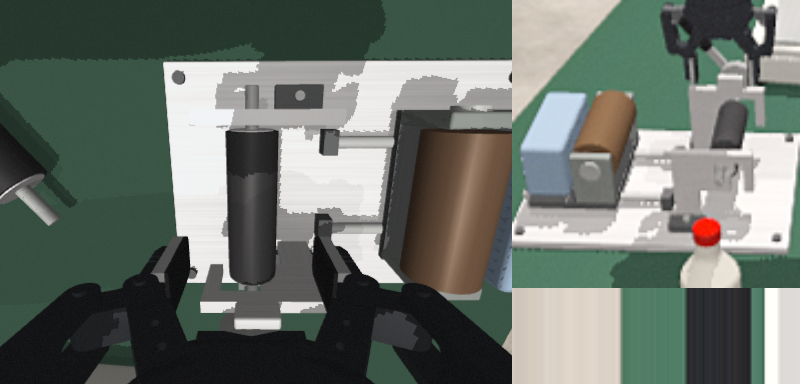

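The roller is centred between the open pads: rubber mid-column 252, pads' mid 251.5. Nothing is in the fingers' way. I'll descend and grip.

Request:
drive_tool(rows=[{"dx": 0, "dy": 0, "dz": 0.7, "wx": 0, "wy": 0, "wz": 0, "hand": 64}, {"dx": 0, "dy": 0, "dz": 1.4, "wx": 0, "wy": 0, "wz": 0, "hand": 64}, {"dx": 0, "dy": 0, "dz": 1.95, "wx": 0, "wy": 0, "wz": 0, "hand": 64}, {"dx": 0, "dy": 0, "dz": 1.95, "wx": 0, "wy": 0, "wz": 0, "hand": 64}, {"dx": 0, "dy": 0, "dz": 1.95, "wx": 0, "wy": 0, "wz": 0, "hand": 30}, {"dx": 0, "dy": 0, "dz": 1.95, "wx": 0, "wy": 0, "wz": 0, "hand": 30}, {"dx": 0, "dy": 0, "dz": 1.95, "wx": 0, "wy": 0, "wz": 0, "hand": 30}, {"dx": 0, "dy": 0, "dz": 1.95, "wx": 0, "wy": 0, "wz": 0, "hand": 30}, {"dx": 0, "dy": 0, "dz": 1.95, "wx": 0, "wy": 0, "wz": 0, "hand": 30}])

```text
clock: 11.9
eef_pos: [0.5878, 0.1724, 0.0876]
tool_rot: [0.634, 0.773, 0.003, -0.003]
ft_force: [-4.3, -2.4, 3.2]
grip_width: 0.038
grasp_force: 60.7
```

Request:
drive_tool(rows=[{"dx": 0, "dy": -0.02, "dz": -0.1, "wx": 0, "wy": 0, "wz": 0, "hand": 30}, {"dx": 0, "dy": -0.04, "dz": -0.18, "wx": 0, "wy": 0, "wz": 0, "hand": 30}, {"dx": 0, "dy": -0.04, "dz": -0.18, "wx": 0, "wy": 0, "wz": 0, "hand": 30}])

```text
clock: 12.2
eef_pos: [0.5867, 0.1727, 0.0952]
tool_rot: [0.634, 0.773, 0.004, -0.002]
ft_force: [0.9, -0.3, -5.8]
grip_width: 0.0386
grasp_force: 60.9
```

Request:
drive_tool(rows=[{"dx": 0, "dy": -0.05, "dz": -0.02, "wx": 0, "wy": 0, "wz": 0, "hand": 30}, {"dx": 0, "dy": -0.2, "dz": -0.02, "wx": 0, "wy": 0, "wz": 0, "hand": 30}, {"dx": 0, "dy": -0.35, "dz": -0.02, "wx": 0, "wy": 0, "wz": 0, "hand": 30}, {"dx": 0, "dy": -0.42, "dz": -0.02, "wx": 0, "wy": 0, "wz": 0, "hand": 30}, {"dx": 0, "dy": -0.42, "dz": -0.02, "wx": 0, "wy": 0, "wz": 0, "hand": 30}])

```text
clock: 12.7
eef_pos: [0.5641, 0.1681, 0.0946]
tool_rot: [0.634, 0.773, 0.002, -0.003]
ft_force: [-0.4, 0.1, -5.3]
grip_width: 0.0382
grasp_force: 61.0
```

Request:
drive_tool(rows=[{"dx": 0, "dy": 0.03, "dz": 0.12, "wx": 0, "wy": 0, "wz": 0, "hand": 30}, {"dx": 0, "dy": 0.03, "dz": 0.26, "wx": 0, "wy": 0, "wz": 0, "hand": 30}, {"dx": 0, "dy": 0.03, "dz": 0.4, "wx": 0, "wy": 0, "wz": 0, "hand": 30}])

```text
clock: 13.0
eef_pos: [0.5667, 0.1687, 0.0739]
tool_rot: [0.634, 0.773, 0.002, -0.003]
ft_force: [0.1, -0.5, -3.9]
grip_width: 0.0379
grasp_force: 61.0
```

Request:
drive_tool(rows=[{"dx": 0, "dy": -0.02, "dz": 0.14, "wx": 0, "wy": 0, "wz": 0, "hand": 30}, {"dx": 0, "dy": -0.02, "dz": 0.28, "wx": 0, "wy": 0, "wz": 0, "hand": 30}, {"dx": 0, "dy": -0.02, "dz": 0.42, "wx": 0, "wy": 0, "wz": 0, "hand": 30}, {"dx": 0, "dy": -0.02, "dz": 0.53, "wx": 0, "wy": 0, "wz": 0, "hand": 30}, {"dx": 0, "dy": -0.02, "dz": 0.53, "wx": 0, "wy": 0, "wz": 0, "hand": 30}])

```text
clock: 13.5
eef_pos: [0.5648, 0.1686, 0.047]
tool_rot: [0.634, 0.773, 0.002, -0.004]
ft_force: [-1.1, -0.6, -6.1]
grip_width: 0.0382
grasp_force: 61.0
```

Request:
drive_tool(rows=[{"dx": 0, "dy": -0.2, "dz": 0, "wx": 0, "wy": 0, "wz": 0, "hand": 30}, {"dx": 0, "dy": -0.5, "dz": 0, "wx": 0, "wy": 0, "wz": 0, "hand": 30}, {"dx": 0, "dy": -0.9, "dz": 0, "wx": 0, "wy": 0, "wz": 0, "hand": 30}, {"dx": 0, "dy": -1.2, "dz": 0, "wx": 0, "wy": 0, "wz": 0, "hand": 30}, {"dx": 0, "dy": -1.2, "dz": 0, "wx": 0, "wy": 0, "wz": 0, "hand": 30}, {"dx": 0, "dy": -1.2, "dz": -0.7, "wx": 0, "wy": 0, "wz": 0, "hand": 30}, {"dx": 0, "dy": -1.2, "dz": -1.6, "wx": 0, "wy": 0, "wz": 0, "hand": 30}, {"dx": 0, "dy": -1.2, "dz": -2.5, "wx": 0, "wy": 0, "wz": 0, "hand": 30}, {"dx": 0, "dy": -1.2, "dz": -3.3, "wx": 0, "wy": 0, "wz": 0, "hand": 30}, {"dx": 0, "dy": -1.2, "dz": -3.5, "wx": 0, "wy": 0, "wz": 0, "hand": 30}, {"dx": 0, "dy": -1.2, "dz": -3.5, "wx": 0, "wy": 0, "wz": 0, "hand": 30}])

```text
clock: 14.6
eef_pos: [0.5089, 0.1561, 0.2254]
tool_rot: [0.634, 0.773, 0.005, -0.001]
ft_force: [0.4, -0.2, -4.9]
grip_width: 0.038
grasp_force: 62.8
```

```bash
python3 - <<'E'
from h import *
c=cam('top')
a=at_z(c,279.25,164.5,.117);b=at_z(c,326,158.75,.117);print(a,b,(a+b)/2,np.linalg.norm(a-b),np.degrees(np.arctan2(*(a-b)[[0,1]])))
print(R.from_quat(bot.get_obs()['tool_rot']).as_matrix().round(3),bot.get_obs()['joint_pos'])
E
```

```text
[ 0.52917344 -0.11757406  0.117     ] [ 0.54688123 -0.26766076  0.117     ] [ 0.53802734 -0.19261741  0.117     ] 0.15112770534348113 -6.728862024316668
[[-0.196  0.981  0.004]
 [ 0.981  0.196  0.01 ]
 [ 0.009  0.006 -1.   ]] [0.29325148 0.30702867 0.0502068  1.30731001 0.00803644 1.66681084]
```

Request:
drive_tool(rows=[{"dx": -0.8, "dy": -0.1, "dz": 0, "wx": 0, "wy": 0, "wz": 0.9, "hand": 30}, {"dx": -1.7, "dy": -0.2, "dz": 0, "wx": 0, "wy": 0, "wz": 0.9, "hand": 30}, {"dx": -2.6, "dy": -0.3, "dz": 0, "wx": 0, "wy": 0, "wz": 0.9, "hand": 30}, {"dx": -3.5, "dy": -0.4, "dz": 0, "wx": 0, "wy": 0, "wz": 0.9, "hand": 30}, {"dx": -4.4, "dy": -0.5, "dz": 0, "wx": 0, "wy": 0, "wz": 0.9, "hand": 30}, {"dx": -5.3, "dy": -0.6, "dz": 0, "wx": 0, "wy": 0, "wz": 0.9, "hand": 30}, {"dx": -6.2, "dy": -0.7, "dz": 0, "wx": 0, "wy": 0, "wz": 0.9, "hand": 30}, {"dx": -7.1, "dy": -0.8, "dz": 0, "wx": 0, "wy": 0, "wz": 0.9, "hand": 30}, {"dx": -8, "dy": -0.9, "dz": 0, "wx": 0, "wy": 0, "wz": 0.9, "hand": 30}, {"dx": -8.7, "dy": -1, "dz": 0, "wx": 0, "wy": 0, "wz": 0.9, "hand": 30}, {"dx": -9.1, "dy": -1, "dz": 0, "wx": 0, "wy": 0, "wz": 0.9, "hand": 30}, {"dx": -9.1, "dy": -1, "dz": 0, "wx": 0, "wy": 0, "wz": 0.9, "hand": 30}, {"dx": -9.1, "dy": -1, "dz": 0, "wx": 0, "wy": 0, "wz": 0.9, "hand": 30}])

```text
clock: 15.9
eef_pos: [0.5459, -0.3001, 0.216]
tool_rot: [0.664, 0.747, 0.002, -0.006]
ft_force: [-0.3, 0.7, -4.9]
grip_width: 0.038
grasp_force: 62.5
```

```bash
python3 - <<'E'
from h import *
print(R.from_quat(bot.get_obs()['tool_rot']).as_matrix().round(3),bot.get_obs()['eef_pos'])
c,im=snap('wrist')
cv2.imwrite('pics/w6.png',cv2.resize(im,(800,600),interpolation=cv2.INTER_CUBIC)[:,:,::-1])
for p in [(.529,-.1176,.117),(.547,-.268,.117)]: print(proj(c,p)/.64)
E
```

```text
[[-0.117  0.993 -0.007]
 [ 0.993  0.117  0.011]
 [ 0.012 -0.005 -1.   ]] [ 0.54593411 -0.30006485  0.21595508]
[ 404.1916269 -108.3477958]
[402.35798994 250.33824051]
```

View pics/w6.png

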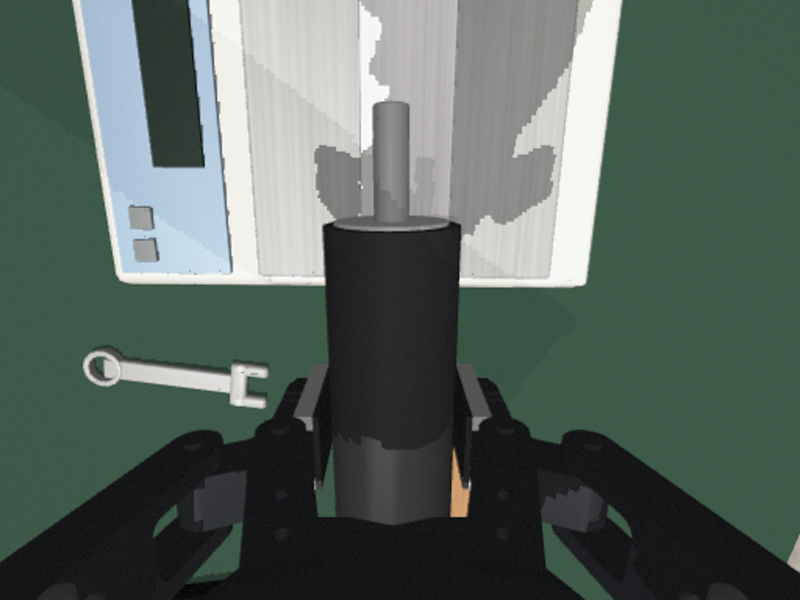

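The picture shows the balance ahead with the roller held square. The cradle plate strip spans columns 360–457 at row 30, but the held roller hides the posts. I'll check its centre line and the edge against the top-view estimate.

```bash
python3 - <<'E'
from h import *
c=cam('wrist');s=.64
ctr=np.array([.538,-.1926]);yaw=np.radians(6.7);X=np.array([np.cos(yaw),np.sin(yaw)]);Y=np.array([-X[1],X[0]])
for n,u,v,z in [('plate l',360,30,.088),('plate r',457,30,.088),('plate r2',453,180,.088),('edge',120,282,.072),('edge',588,286,.072),('pan edge l',258,276,.082),('pan edge r',551,276,.082)]:
    p=at_z(c,u*s,v*s,z)[:2]; print(n,p.round(4),'bal',((p-ctr)@X).round(4),((p-ctr)@Y).round(4))
E
```

```text
plate l [ 0.5129 -0.1629] bal -0.0214 0.0325
plate r [ 0.5619 -0.1571] bal 0.0278 0.0325
plate r2 [ 0.5713 -0.2301] bal 0.0287 -0.0411
edge [ 0.3762 -0.3157] bal -0.175 -0.1034
edge [ 0.6666 -0.2832] bal 0.1172 -0.105
pan edge l [ 0.4647 -0.2989] bal -0.0852 -0.097
pan edge r [ 0.6387 -0.2779] bal 0.09 -0.0964
```

```bash
python3 - <<'E'
from h import *
c=cam('wrist');s=.64;o=bot.get_obs();M=R.from_quat(o['tool_rot']).as_matrix()
for n,u,v,z in [('rubber end face centre',391,222,.2165),('journal end top',391,101,.2215)]:
    p=at_z(c,u*s,v*s,z);print(n,(M.T@(p-o['eef_pos'])).round(4))
t=np.array([.5405,-.1935,.216]);print((M.T@(t-o['eef_pos'])/.05).round(2))
E
```

```text
rubber end face centre [ 0.0562 -0.0002  0.0009]
journal end top [ 0.0876 -0.0002 -0.0038]
[2.12 0.14 0.04]
```

Request:
drive_tool(rows=[{"dx": 0.7, "dy": 0.14, "dz": 0, "wx": 0, "wy": 0, "wz": 0, "hand": 30}, {"dx": 1.5, "dy": 0.14, "dz": 0, "wx": 0, "wy": 0, "wz": 0, "hand": 30}, {"dx": 2.1, "dy": 0.14, "dz": 0.2, "wx": 0, "wy": 0, "wz": 0, "hand": 30}, {"dx": 2.2, "dy": 0.14, "dz": 0.6, "wx": 0, "wy": 0, "wz": 0, "hand": 30}, {"dx": 2.2, "dy": 0.14, "dz": 1.1, "wx": 0, "wy": 0, "wz": 0, "hand": 30}, {"dx": 2.2, "dy": 0.14, "dz": 1.4, "wx": 0, "wy": 0, "wz": 0, "hand": 30}, {"dx": 2.2, "dy": 0.14, "dz": 1.5, "wx": 0, "wy": 0, "wz": 0, "hand": 30}, {"dx": 2.2, "dy": 0.14, "dz": 1.5, "wx": 0, "wy": 0, "wz": 0, "hand": 30}])

```text
clock: 16.75
eef_pos: [0.5401, -0.1884, 0.1444]
tool_rot: [0.663, 0.748, 0.002, -0.004]
ft_force: [0.2, -0.4, -4.1]
grip_width: 0.0382
grasp_force: 62.5
```

```bash
python3 - <<'E'
from h import *
o=bot.get_obs();print(o['eef_pos'],R.from_quat(o['tool_rot']).as_matrix().round(3))
c,im=snap('wrist');c2,im2=snap('side')
p=proj(c2,[.5405,-.1935,.12]).astype(int);print(p)
cr=cv2.resize(im2[p[1]-45:p[1]+45,p[0]-50:p[0]+50],(427,384),interpolation=cv2.INTER_CUBIC)
cv2.imwrite('pics/w7.png',np.hstack([im[:,100:460],cr])[:,:,::-1])
E
```

```text
[ 0.54012323 -0.18841871  0.14441665] [[-0.12   0.993 -0.004]
 [ 0.993  0.12   0.009]
 [ 0.009 -0.003 -1.   ]]
[243 156]
```

View pics/w7.png

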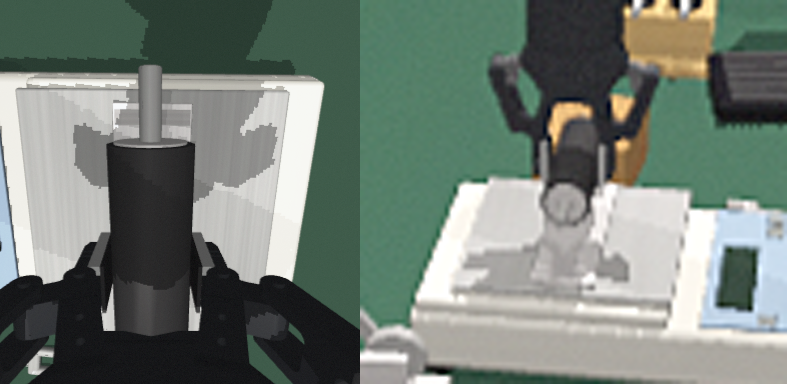

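The held roller sits above the cradle. In the wrist view the V-post band (columns 118–190, row about 116) is centred on the journal (column 150). I'll check the axial position.

```bash
python3 - <<'E'
from h import *
c=cam('wrist');o=bot.get_obs();M=R.from_quat(o['tool_rot']).as_matrix()
im=cv2.imread('pics/w7.png')
print(im[90:150:3,[122,130,170,180]].mean(2).astype(int).T)
for n,u,v,z in [('post top',253,116,.122),('plate end',253,103,.088),('rubber end',250,142,.145),('journal end',250,66,.149)]:
    p=at_z(c,u,v,z);print(n,(M.T@(p-o['eef_pos'])).round(4))
E
cat > crop.py <<'E'
import cv2
a=cv2.imread('pics/w7.png')[50:160,0:240];cv2.imwrite('pics/w7c.png',cv2.resize(a,(790,362),interpolation=cv2.INTER_CUBIC))
E
python3 crop.py
```

```text
[[173 205 206 206 148 248 244 148 141 145 143 142 184 184 180 176 152  95
  131  27]
 [123 134 133 135 129 190 184 148 140 146 142 143 171 187 186 184 124  97
  110  73]
 [118 122 122 121 133 171 169 142 137 141 140 138 186 188 168 168 110  96
  111  75]
 [124 139 140 140 137 195 194 144 137 141 139 137 171 193 195 191 165  97
  139  28]]
post top [0.0668 0.0012 0.0247]
plate end [0.0736 0.0014 0.0588]
rubber end [ 0.0561 -0.0003  0.0016]
journal end [ 0.0873 -0.0003 -0.0021]
```

View pics/w7c.png

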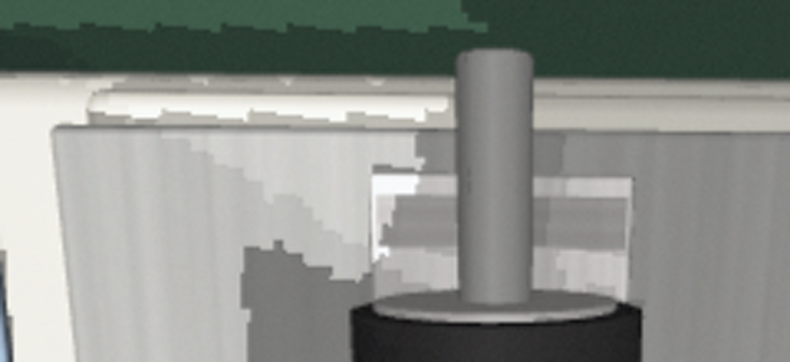

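Post measured about 5 mm nearer than nominal along the roller axis. I'll shift −5 mm axially and 1 mm sideways, then lower slowly.

Request:
drive_tool(rows=[{"dx": -0.1, "dy": 0.03, "dz": 0.1, "wx": 0, "wy": 0, "wz": 0, "hand": 30}, {"dx": -0.1, "dy": 0.03, "dz": 0.2, "wx": 0, "wy": 0, "wz": 0, "hand": 30}, {"dx": -0.1, "dy": 0.03, "dz": 0.3, "wx": 0, "wy": 0, "wz": 0, "hand": 30}, {"dx": -0.1, "dy": 0.03, "dz": 0.4, "wx": 0, "wy": 0, "wz": 0, "hand": 30}, {"dx": -0.1, "dy": 0.03, "dz": 0.46, "wx": 0, "wy": 0, "wz": 0, "hand": 30}, {"dx": -0.1, "dy": 0.03, "dz": 0.5, "wx": 0, "wy": 0, "wz": 0, "hand": 30}])

```text
clock: 17.45
eef_pos: [0.5427, -0.1942, 0.1198]
tool_rot: [0.664, 0.748, 0.002, -0.004]
ft_force: [0.5, -0.2, -5.0]
grip_width: 0.0381
grasp_force: 62.5
```

Request:
drive_tool(rows=[{"dx": 0, "dy": 0, "dz": 0.03, "wx": 0, "wy": 0, "wz": 0, "hand": 30}, {"dx": 0, "dy": 0, "dz": 0.06, "wx": 0, "wy": 0, "wz": 0, "hand": 30}, {"dx": 0, "dy": 0, "dz": 0.06, "wx": 0, "wy": 0, "wz": 0, "hand": 30}])

```text
clock: 17.75
eef_pos: [0.5429, -0.1942, 0.1179]
tool_rot: [0.664, 0.748, 0.002, -0.003]
ft_force: [-1.4, 0.7, -1.7]
grip_width: 0.038
grasp_force: 63.1
```

Request:
drive_tool(rows=[{"dx": 0, "dy": 0, "dz": 0.02, "wx": 0, "wy": 0, "wz": 0, "hand": 30}, {"dx": 0, "dy": 0, "dz": 0.04, "wx": 0, "wy": 0, "wz": 0, "hand": 30}, {"dx": 0, "dy": 0, "dz": 0.04, "wx": 0, "wy": 0, "wz": 0, "hand": 30}])

```text
clock: 18.05
eef_pos: [0.543, -0.1942, 0.1177]
tool_rot: [0.664, 0.748, 0.003, -0.002]
ft_force: [-5.2, 1.3, 9.8]
grip_width: 0.0382
grasp_force: 64.1
```

Request:
drive_tool(rows=[{"dx": 0, "dy": -0.02, "dz": 0, "wx": 0, "wy": 0, "wz": 0, "hand": 30}, {"dx": 0, "dy": -0.03, "dz": 0, "wx": 0, "wy": 0, "wz": 0, "hand": 30}, {"dx": 0, "dy": -0.03, "dz": 0, "wx": 0, "wy": 0, "wz": 0, "hand": 30}])

```text
clock: 18.35
eef_pos: [0.5424, -0.1945, 0.1172]
tool_rot: [0.664, 0.748, 0.003, -0.002]
ft_force: [-2.8, 3.0, 6.9]
grip_width: 0.038
grasp_force: 63.7
```

Seated with light loads. I'll open gently, rise and look.

Request:
drive_tool(rows=[{"dx": 0, "dy": -0.03, "dz": 0, "wx": 0, "wy": 0, "wz": 0, "hand": 42}, {"dx": 0, "dy": -0.03, "dz": -0.02, "wx": 0, "wy": 0, "wz": 0, "hand": 48}, {"dx": 0, "dy": -0.03, "dz": -0.02, "wx": 0, "wy": 0, "wz": 0, "hand": 58}, {"dx": 0, "dy": -0.03, "dz": -0.02, "wx": 0, "wy": 0, "wz": 0, "hand": 64}, {"dx": 0, "dy": -0.03, "dz": -0.02, "wx": 0, "wy": 0, "wz": 0, "hand": 64}, {"dx": 0, "dy": -0.03, "dz": -0.3, "wx": 0, "wy": 0, "wz": 0, "hand": 64}, {"dx": 0, "dy": -0.03, "dz": -0.9, "wx": 0, "wy": 0, "wz": 0, "hand": 64}, {"dx": 0, "dy": -0.03, "dz": -1.8, "wx": 0, "wy": 0, "wz": 0, "hand": 64}, {"dx": -0.8, "dy": -0.03, "dz": -2.6, "wx": 0, "wy": 0, "wz": 0, "hand": 64}, {"dx": -1.6, "dy": -0.03, "dz": -3, "wx": 0, "wy": 0, "wz": 0, "hand": 64}, {"dx": -2, "dy": -0.03, "dz": -3, "wx": 0, "wy": 0, "wz": 0, "hand": 64}, {"dx": -2, "dy": -0.03, "dz": -3, "wx": 0, "wy": 0, "wz": 0, "hand": 64}])

```text
clock: 19.55
eef_pos: [0.5524, -0.2984, 0.265]
tool_rot: [0.665, 0.747, 0.002, -0.002]
ft_force: [0.6, 0.4, -0.7]
grip_width: 0.0641
grasp_force: 0.0
```

```bash
python3 - <<'E'
from h import *
c,im=snap('wrist');c2,im2=snap('side')
cr=cv2.resize(im2[110:290,110:300],(288,273),interpolation=cv2.INTER_CUBIC)
cv2.imwrite('pics/w8.png',np.hstack([im,cr[np.r_[0:273,[0]*111]]])[:,:,::-1])
E
```

```text
(no output)
```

View pics/w8.png

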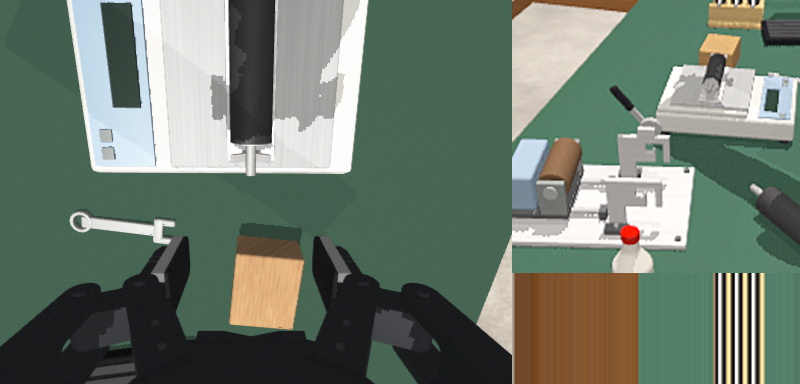

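```bash
python3 - <<'E'
from h import *
c=cam('wrist');Y=np.array([-.1167,.993])
ctr=np.array([.5405,-.1935])
for n,u,v,z in [('journal end',250,175,.116),('rubber end',250,144,.116),('housing edge',250,172,.072),('pan edge',250,166,.082)]:
    p=at_z(c,u,v,z)[:2];print(n,((p-ctr)@Y).round(4))
E
```

```text
journal end -0.0936
rubber end -0.0635
housing edge -0.0998
pan edge -0.091
```

```bash
python3 -c "
from workcell import bot
print(bot.job_done())"
```

```text
the job is handed in; nothing more can be done
None
```

The job is handed in. The lever was pushed to its end stop (22 N against the stop), and the roller lies in both V-posts within about 3–6 mm of centre. The gripper is clear, and I moved nothing else on the bench.

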